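Find the rocking corner of a jig plate and shim it

TASK

The aluminium jig plate on the desk rocks because one of its four hidden feet is worn short. Press down on its corners with the fingertips until you find the one that gives, press the shim lever of that corner down flat on the base and leave the other three levers up, then press that corner once more to prove that it is solid. Only press with the fingers; do not lift or shift the loose things round the jig.

Things in the scene. Friction and masses are not known exactly. Their poses are not given: they have to be found in the camera images.
- jig_base: Grey cast base of the jig, 134 x 190 x 10 mm (its x by its y), fixed to the desk. Origin: centre of its underside, on the desk. Its x points to the jig's far side (roughly away from the robot), its y to the jig's left. It carries four steel shim levers, two sticking out at the left and two at the right of the plate, and the plate on a pillar in its middle.
- jig_plate: Aluminium plate, 116 x 96 x 10 mm, with a stop rail (top 53 mm above the desk) and bolt head near its middle, level over the base, top 42 mm above the desk. Origin 12 mm under the centre of its top. Three feet are solid; one, another each time and hidden, is worn: that corner gives 5 mm under about 3 N, then stops hard, and springs back when let go. A sound corner gives under 1 mm at 10 N.
- corner_1 (a point): Point on the top face of the plate directly over the near left foot (base frame: -46 mm in x, +40 mm in y, 42 mm up), the place to press that corner. 12 mm and 8 mm from the plate's edges. Moves with the plate.
- corner_2 (a point): Point on the top face of the plate directly over the near right foot (base frame: -46 mm in x, -40 mm in y, 42 mm up), the place to press that corner. 12 mm and 8 mm from the plate's edges. Moves with the plate.
- corner_3 (a point): Point on the top face of the plate directly over the far right foot (base frame: +46 mm in x, -40 mm in y, 42 mm up), the place to press that corner. 12 mm and 8 mm from the plate's edges. Moves with the plate.
- corner_4 (a point): Point on the top face of the plate directly over the far left foot (base frame: +46 mm in x, +40 mm in y, 42 mm up), the place to press that corner. 12 mm and 8 mm from the plate's edges. Moves with the plate.
- shim_1 (a joint): Angle (rad) of the near left shim lever, the one that belongs to corner_1: 0 = parked, the tab sticking up 25 degrees; 0.436 = pressed flat on the base. Its stiff pivot stays where it is left. Pressing the tab down turns a cam that raises that corner's foot by 5 mm.
- tab_1 (a point): Middle of the grooved thumb pad on the top of the near left shim lever's steel tab (18 mm wide, 36 mm long, 4 mm thick), which sticks out past the plate's left edge. The pad is 32 mm from the pivot, which lies 20 mm above the desk. Parked, this point is 29 mm above the desk and +83 mm in the base's y; pressed flat it is 15 mm above the desk and +84 mm in y. About 9 N straight down moves it.
- shim_2 (a joint): Angle (rad) of the near right shim lever, the one that belongs to corner_2: 0 = parked, the tab sticking up 25 degrees; 0.436 = pressed flat on the base. Its stiff pivot stays where it is left. Pressing the tab down turns a cam that raises that corner's foot by 5 mm.
- tab_2 (a point): Middle of the grooved thumb pad on the top of the near right shim lever's steel tab (18 mm wide, 36 mm long, 4 mm thick), which sticks out past the plate's right edge. The pad is 32 mm from the pivot, which lies 20 mm above the desk. Parked, this point is 29 mm above the desk and -83 mm in the base's y; pressed flat it is 15 mm above the desk and -84 mm in y. About 9 N straight down moves it.
- shim_3 (a joint): Angle (rad) of the far right shim lever, the one that belongs to corner_3: 0 = parked, the tab sticking up 25 degrees; 0.436 = pressed flat on the base. Its stiff pivot stays where it is left. Pressing the tab down turns a cam that raises that corner's foot by 5 mm.
- tab_3 (a point): Middle of the grooved thumb pad on the top of the far right shim lever's steel tab (18 mm wide, 36 mm long, 4 mm thick), which sticks out past the plate's right edge. The pad is 32 mm from the pivot, which lies 20 mm above the desk. Parked, this point is 29 mm above the desk and -83 mm in the base's y; pressed flat it is 15 mm above the desk and -84 mm in y. About 9 N straight down moves it.
- shim_4 (a joint): Angle (rad) of the far left shim lever, the one that belongs to corner_4: 0 = parked, the tab sticking up 25 degrees; 0.436 = pressed flat on the base. Its stiff pivot stays where it is left. Pressing the tab down turns a cam that raises that corner's foot by 5 mm.
- tab_4 (a point): Middle of the grooved thumb pad on the top of the far left shim lever's steel tab (18 mm wide, 36 mm long, 4 mm thick), which sticks out past the plate's left edge. The pad is 32 mm from the pivot, which lies 20 mm above the desk. Parked, this point is 29 mm above the desk and +83 mm in the base's y; pressed flat it is 15 mm above the desk and +84 mm in y. About 9 N straight down moves it.
- eyelet: Bystander: loose pale flanged eyelet, 25 mm across, 10 mm high, lying beside the jig on its near (-x) side. Origin at the centre of its underside.
- slider: Bystander: loose black strap slider, 20 x 30 x 9 mm, lying beside the jig on its far (+x) side. Origin at the centre of its underside.
- grease_pot: Bystander: loose low grease pot with a screw lid, 57 mm across, 32 mm high, standing behind the jig to the right. Origin at the centre of its underside.

How it is judged:
By the outcome, as a careful person would: the job done as asked, in the order asked, and still so for the second after the job is handed in, with the robot touching nothing.
It also fails if it takes over 51 s, if anything falls off the work surface, if the arm or the gripper's body presses on something with over 40 N, if the wrist force passes 120 N, or if a joint passes its speed limit or range.

ROBOT

A 6-joint arm with a two-finger parallel gripper is mounted at the origin on a cart in front of the work surface, level with it; the furniture and walls round the work are solid. World frame = base frame: x ahead of the robot, y to its left, z up, the work surface at z = 0. Lengths are in m, angles in rad, forces in N, time in s.
With the tool pointing down it reaches from about 0.35 to 0.775 m from the base axis. Payload 5.5 kg.
Tool frame: the origin (TCP) lies at the very end of the fingers, on their centre line; the grasp point (between the pads) lies 19 mm behind it (env.grip_depth is the distance from the TCP to the grasp point, in m); z points along the fingers, y is the direction in which the jaws open and shut (so a half turn about z gives the same grasp; the last joint's range is limited). The gripper opens to 85 mm and grips with 20 to 120 N. Pads are 22 mm wide; open, the fingers measure 114 mm over their backs; the gripper's body (76 mm by 85 mm) begins 54 mm behind the grasp point. The pads swing forward as they close: fully open they stand 13 mm farther back than shut.
Start: joints at [1.084, 0.313, 0.046, 1.304, 0, 1.431], TCP at [0.195, 0.541, 0.231] pointing down, gripper open.
Joint ranges: [-2.76, 2.76], [-0.86, 1.69], [-1.03, 1.26], [-2.2, 2.34], [-1.47, 1.5], [-3.14, 3.14]. Speed limits (rad/s): [2.57, 2.57, 3.14, 3.14, 3.14, 3.14].

INTERFACE

Orientations are given as a unit quaternion [w, x, y, z].
In Python, from workcell import env gives the robot as it stands.
- The arm moves only by the tool step_arm, never from a script. Its argument "series" is a list of rows, each a list of 3 entries, a list of its own where there are three numbers: the shift along the world's x, y, z in cm, then the turn about the world's z in rad, then the closure in counts, from 0 (fully open) to 255 (shut). A call has 1 to 5 rows; each row is the pose to reach, as a shift and turn from the pose measured when the call began; what a row does not reach only later rows make up. A row lasts 1/8 s, in which the tool goes at most 62.5 mm and 10.7 degrees, less where a joint would pass 70% of its speed; a pose out of reach is approached as far as the arm can. A call with a gripper value outside its range is refused whole. The fingers move at their own pace and stop on an object; "newtons" is the grip in N (left out, the last holds). Time passes only in rows, so rows that repeat a pose let the fingers close. It gives the time, the measured TCP pose, the force and the opening at its end, in the units of the state.
- env.get_state(): the state, without advancing time (a new reading comes with each control period).
- env.read_camera(name): name is "scene" or "top"; returns a dict with "frame" (420x560x3 uint8, red, green, blue), "vertical_fov" (degrees; the focal length in pixels is half the picture's height over the tangent of half this angle, whatever the lens; pixels are square), "cx", "cy" (the principal point, pixels), "camera_from_world" (4x4, takes a point from world to camera coordinates). Camera axes: x right, y down, z forward; pixel columns grow to the right and rows downward; lengths in m; the calibration is good to about 2 mm. A picture is of the moment at which its call begins. There is no depth.
- env.hand_in(): hands the job in, once; it reports no verdict.
The state is a dict: "clock": time; "joint_pos": joint angles; "qvel": joint speeds; "tau": joint torques, N m; "tcp_pos": TCP position; "orientation": TCP orientation; "wrist_force": force on the tool from outside, world axes, zero at the start; "ft_torque": the same for the moment, N m; "finger_gap": finger opening in m.
Only numpy, scipy, OpenCV 4.12 (cv2) and the standard library are available. Lean on these libraries where they do the work, as an engineer would, in place of code of your own. Each camera call takes 0.05 s, during which the arm holds its last target.

## Working session

There is one attempt and no reset: what is moved stays moved. The work goes in short steps, Python scripts to look and compute and a tool call to move; the robot and the scene stay as the last step left them, time stands still between calls to the robot, and variables do not carry over. Pictures are saved under pics/ and viewed, and the job is handed in when it is done.

Besides the shell and the picture viewer there is one more tool, called after "Emit:" as name([rows], argument=value, ...), one row to a line, values as JSON. step_arm: Moves the arm, as the interface text tells. Its arguments: {"type":"object","properties":{"series":{"type":"array"},"newtons":{"type":"number"}},"required":["series"]}

```bash
mkdir -p pics; ls; python3 - <<'E'
from workcell import env
import cv2
print(env.get_state())
for n in ("scene","top"):
    r=env.read_camera(n); cv2.imwrite(f"pics/{n}0.png",r["frame"][:,:,::-1]); print(n,r["vertical_fov"],r["cx"],r["cy"],r["camera_from_world"])
E
```

```text
pics
{'clock': 0.0, 'joint_pos': array([ 1.08442007e+00,  3.13986327e-01,  4.49792156e-02,  1.30359360e+00,
       -2.18378840e-05,  1.43116628e+00]), 'qvel': array([-0.00205597,  0.00125882,  0.00145485,  0.00064027,  0.00138371,
        0.00059167]), 'tau': array([-2.03454765e-04, -4.80631328e+01,  2.98530364e+01,  1.92651217e-02,
       -1.63803329e-04,  6.53007461e-06]), 'tcp_pos': array([0.19519897, 0.5403122 , 0.23041697]), 'orientation': array([-2.67411641e-04,  1.72505781e-01,  9.85008092e-01, -8.61718143e-04]), 'wrist_force': array([-0.10635612, -1.27645898, -0.15708026]), 'ft_torque': array([ 0.00024606,  0.02421556, -0.03927992]), 'finger_gap': 0.08539111298345405}
scene 45.06512921187417 280.0099154543206 207.3253973402047 [[-0.57251979 -0.81985533  0.00763695  0.05444292]
 [-0.7109978   0.49182102 -0.50258752  0.57118973]
 [ 0.40829304 -0.29317115 -0.86449261  0.58828966]
 [ 0.          0.          0.          1.        ]]
top 53.76176589264287 284.7368652639773 216.1398636464948 [[ 0.15924484 -0.9872386   0.00101597 -0.38333897]
 [-0.96702207 -0.15619088 -0.20117834  0.47455537]
 [ 0.19876971  0.03105415 -0.9795541   0.81846098]
 [ 0.          0.          0.          1.        ]]
```

View pics/scene0.png

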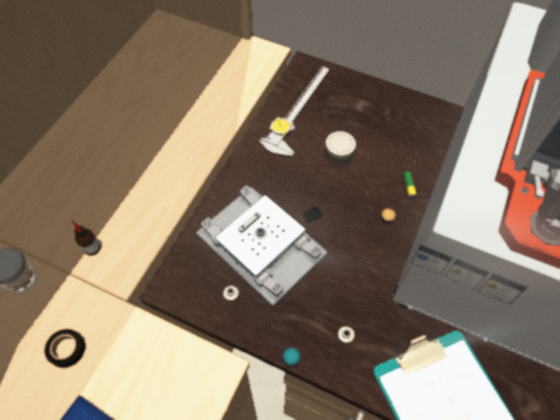

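View pics/top0.png

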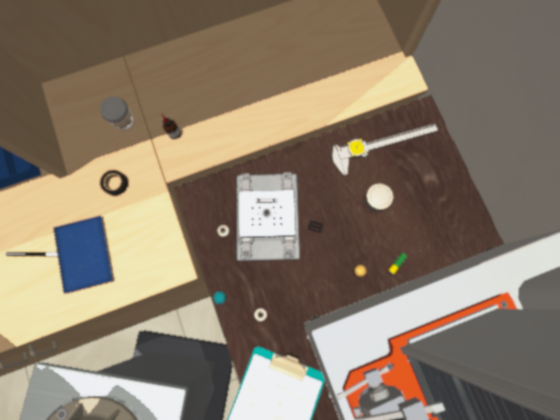

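```bash
python3 - <<'E'
import cv2
a=cv2.imread("pics/top0.png")[160:275,210:330]; cv2.imwrite("pics/topc.png",cv2.resize(a,None,fx=5,fy=5,interpolation=cv2.INTER_CUBIC))
a=cv2.imread("pics/scene0.png")[175:310,185:335]; cv2.imwrite("pics/scc.png",cv2.resize(a,None,fx=4,fy=4,interpolation=cv2.INTER_CUBIC))
E
```

```text
(no output)
```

View pics/topc.png

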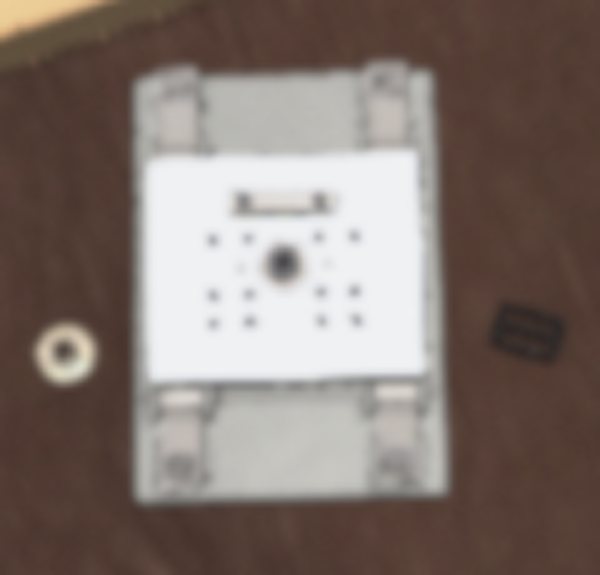

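View pics/scc.png

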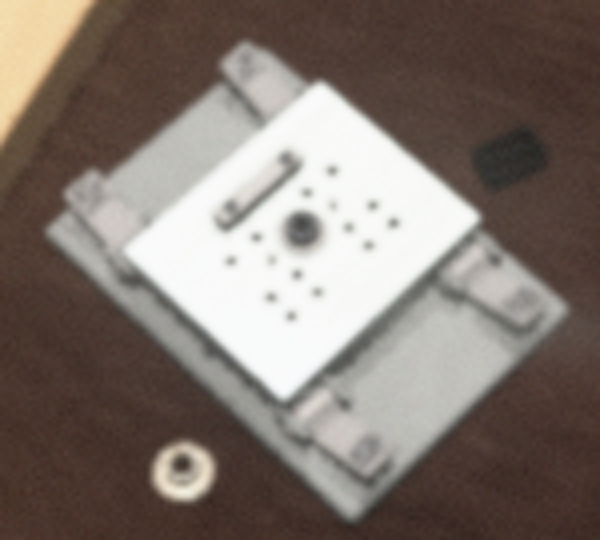

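```bash
cat > h.py <<'E'
import numpy as np, cv2
T=dict(top=(53.76176589264287,284.7368652639773,216.1398636464948,np.array([[ 0.15924484,-0.9872386,0.00101597,-0.38333897],[-0.96702207,-0.15619088,-0.20117834,0.47455537],[0.19876971,0.03105415,-0.9795541,0.81846098]])),
scene=(45.06512921187417,280.0099154543206,207.3253973402047,np.array([[-0.57251979,-0.81985533,0.00763695,0.05444292],[-0.7109978,0.49182102,-0.50258752,0.57118973],[0.40829304,-0.29317115,-0.86449261,0.58828966]])))
def proj(c,P):
    f,cx,cy,M=T[c]; f=210/np.tan(np.radians(f/2)); q=np.atleast_2d(P)@M[:,:3].T+M[:,3]
    return np.c_[cx+f*q[:,0]/q[:,2],cy+f*q[:,1]/q[:,2]]
def jig(p,P):
    c,s=np.cos(p[2]),np.sin(p[2]);P=np.atleast_2d(P).astype(float)/1000
    return np.c_[p[0]+c*P[:,0]-s*P[:,1],p[1]+s*P[:,0]+c*P[:,1],P[:,2]]
E
cat > fit.py <<'E'
from h import *
from scipy.optimize import least_squares
pl=[(-58,48,42),(58,48,42),(58,-48,42),(-58,-48,42)]; b=[(-67,95,10),(67,95,10),(67,-95,10),(-67,-95,10)]
tu=np.array([(147,157),(417,152),(425,375),(150,383),(137,78),(432,70),(447,492),(137,500)]); tu=(tu+.5)/5-.5+[210,160]
su=np.array([(122,248),(322,82),(482,218),(288,402),(45,230),(570,308),(350,520)]);su=(su+.5)/4-.5+[185,175]
A=np.array(pl+b); B=np.array(pl+[b[0],b[2],b[3]])
def r(p,w=(1,1)): return np.r_[w[0]*(proj("top",jig(p,A))-tu).ravel(),w[1]*(proj("scene",jig(p,B))-su).ravel()]
for w in ((1,1),(1,0),(0,1)):
    s=least_squares(r,[.55,-.3,-1.6],args=(w,)); print(w,s.x.round(4)); 
    print(r(s.x).reshape(-1,2).round(1).tolist())
p=least_squares(r,[.55,-.3,-1.6]).x
E
python3 fit.py
```

```text
(1, 1) [ 0.5313 -0.2639 -1.3842]
[[0.1, 0.8], [0.4, 0.4], [0.2, 0.2], [-0.3, 0.1], [-0.5, 0.0], [0.5, 0.1], [0.3, 0.7], [-0.2, 0.8], [-0.0, 0.2], [-0.5, -0.6], [-0.2, -0.4], [-1.2, -0.6], [-0.8, -0.6], [0.5, -0.4], [0.3, 0.4]]
(1, 0) [ 0.5322 -0.2636 -1.384 ]
[[0.0, 0.4], [0.3, -0.0], [0.2, -0.2], [-0.4, -0.3], [-0.6, -0.3], [0.4, -0.3], [0.3, 0.3], [-0.3, 0.4], [-0.4, -0.1], [-0.9, -0.8], [-0.7, -0.7], [-1.7, -0.9], [-1.2, -0.9], [0.1, -0.7], [-0.2, 0.0]]
(0, 1) [ 0.5306 -0.264  -1.3852]
[[0.1, 1.1], [0.5, 0.7], [0.2, 0.6], [-0.3, 0.4], [-0.5, 0.3], [0.5, 0.4], [0.3, 1.1], [-0.3, 1.1], [0.3, 0.4], [-0.1, -0.3], [0.1, -0.1], [-1.0, -0.3], [-0.5, -0.5], [0.8, -0.1], [0.5, 0.6]]
```

```bash
cat >> fit.py <<'E'
def tri(a,b):
    P=[]
    for c in("top","scene"):
        f,cx,cy,M=T[c]; f=210/np.tan(np.radians(f/2)); P.append(np.array([[f,0,cx],[0,f,cy],[0,0,1]])@M)
    X=cv2.triangulatePoints(P[0],P[1],np.array(a,float).reshape(2,1),np.array(b,float).reshape(2,1)); return (X[:3]/X[3]).ravel().round(3)
print("start",proj("top",[[.195,.541,.23],[0.195,.541,0]]),proj("scene",[[.195,.541,.23]]))
for n,a,b in [("ledgecorner",(152,138),(72,272)),("inner",(168,183),(135,300)),("ring",(114,183),(65,347)),("bottle",(164,118),(76,225)),("can",(114,105),(10,262)),("upledge",(125,60),None and 0 or (0,190)),("machine",(308,325),(425,205)),("pot",(379,196),(340,143)),("ledgeR",(427,90),(292,50)),("cabR",(405,55),(250,40)),("slider",(315.5,226),(312,214)),("eyelet",(223,230),(231,292))]:
    print(n,tri(a,b))
print("jawdir",np.degrees(p[2]))
t=dict(c1=(-46,40,42),c2=(-46,-40,42),c3=(46,-40,42),c4=(46,40,42),t1=(-46,83,29),t2=(-46,-83,29),t3=(46,-83,29),t4=(46,83,29))
for k,v in t.items():
    w=jig(p,v)[0]; print(k,w.round(4),np.hypot(*w[:2]).round(3),proj("top",w).round(0),proj("scene",w).round(0))
E
python3 fit.py | tail -22
```

```text
[-135.39720186  311.64207305]] [[-533.50746942 1157.85977682]]
ledgecorner [0.67  0.028 0.   ]
inner [ 0.566 -0.035  0.003]
ring [0.551 0.084 0.012]
bottle [ 0.689 -0.02   0.086]
can [0.702 0.094 0.071]
upledge [0.756 0.045 0.167]
machine [ 0.334 -0.365  0.31 ]
pot [ 0.609 -0.496  0.032]
ledgeR [ 0.891 -0.586 -0.   ]
cabR [ 0.973 -0.527 -0.002]
slider [ 0.527 -0.372  0.003]
eyelet [ 0.486 -0.173  0.002]
jawdir -79.3086628566187
c1 [ 0.5621 -0.2113  0.042 ] 0.6 [[245. 195.]] [[224. 235.]]
c2 [ 0.4835 -0.2261  0.042 ] 0.534 [[245. 232.]] [[257. 266.]]
c3 [ 0.5005 -0.3165  0.042 ] 0.592 [[289. 231.]] [[297. 230.]]
c4 [ 0.5791 -0.3017  0.042 ] 0.653 [[288. 194.]] [[263. 202.]]
t1 [ 0.6043 -0.2033  0.029 ] 0.638 [[245. 178.]] [[207. 223.]]
t2 [ 0.4412 -0.2341  0.029 ] 0.499 [[246. 254.]] [[276. 287.]]
t3 [ 0.4583 -0.3245  0.029 ] 0.562 [[289. 252.]] [[315. 250.]]
t4 [ 0.6214 -0.2937  0.029 ] 0.687 [[287. 177.]] [[246. 191.]]
```

```bash
cat > m.py <<'E'
from h import *
def atz(c,uv,z):
    f,cx,cy,M=T[c]; f=210/np.tan(np.radians(f/2)); d=M[:,:3].T@np.array([(uv[0]-cx)/f,(uv[1]-cy)/f,1]); C=-M[:,:3].T@M[:,3]
    return (C+d*(z-C[2])/d[2]).round(3)
print(atz("top",(308,325),.31),atz("top",(545,240),.31),atz("scene",(397,300),0),atz("scene",(425,205),.31),atz("scene",(512,5),.31))
for c in T: print(c,-T[c][3][:,:3].T@T[c][3][:,3])
E
python3 m.py
```

```text
[ 0.331 -0.367  0.31 ] [ 0.501 -0.685  0.31 ] [ 0.319 -0.391  0.   ] [ 0.337 -0.363  0.31 ] [ 0.513 -0.7    0.31 ]
top [ 0.35726502 -0.32974242  0.89758653]
scene [ 0.19708972 -0.06381824  0.79522912]
```

Emit:
step_arm([
  [[2.6,-5.4,0],0.15,255],
  [[5.2,-10.8,0],0.3,255],
  [[7.8,-16.2,0],0.45,255],
  [[10.4,-21.6,0],0.533,255],
  [[13,-27,0],0.533,255],
], newtons=40)

```text
clock: 0.72
tcp_pos: [0.3255, 0.2686, 0.2303]
orientation: [-0.0, -0.094, 0.996, -0.001]
wrist_force: [1.3, 0.5, -0.0]
finger_gap: -0.0001
```

Emit:
step_arm([
  [[2.6,-5.3,0],0,255],
  [[5.2,-10.6,0],0,255],
  [[7.8,-15.9,0],0,255],
  [[10.4,-21.2,0],0,255],
  [[13,-26.5,0],0,255],
])

```text
clock: 1.35
tcp_pos: [0.4559, 0.0017, 0.2301]
orientation: [0.0, -0.093, 0.996, -0.001]
wrist_force: [1.5, 0.2, 0.7]
finger_gap: -0.0001
```

Emit:
step_arm([
  [[2.7,-5.4,-2],0,255],
  [[5.4,-10.8,-5],0,255],
  [[8.1,-16.2,-8],0,255],
  [[10.7,-21.5,-12],0,255],
  [[10.7,-21.5,-14],0,255],
])

```text
clock: 1.98
tcp_pos: [0.5637, -0.2164, 0.0882]
orientation: [0.0, -0.092, 0.996, -0.001]
wrist_force: [0.1, 0.4, -0.3]
finger_gap: 0.0005
```

```bash
cat > look.py <<'E'
import sys,cv2,numpy as np
from workcell import env
o=[]
for n,(r0,r1,c0,c1) in dict(top=(150,275,205,335),scene=(165,315,180,340)).items():
    a=env.read_camera(n)["frame"][r0:r1,c0:c1,::-1]; o.append(cv2.resize(a,(390,390*(r1-r0)//(c1-c0)),interpolation=cv2.INTER_CUBIC))
h=max(x.shape[0] for x in o); o=[cv2.copyMakeBorder(x,0,h-x.shape[0],0,0,cv2.BORDER_CONSTANT) for x in o]
cv2.imwrite("pics/"+sys.argv[1]+".png",np.hstack(o))
s=env.get_state(); print(s["clock"],s["tcp_pos"].round(4),s["wrist_force"].round(2))
E
python3 look.py a1
```

```text
2.075 [ 0.5607 -0.2141  0.0854] [-0.71  1.13 -0.36]
```

View pics/a1.png

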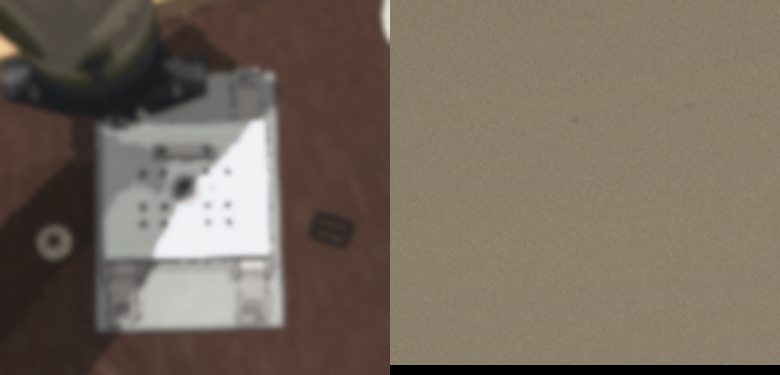

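Emit:
step_arm([
  [[0.1,0.3,-1.5],0,255],
  [[0.1,0.3,-3],0,255],
  [[0.1,0.3,-3.8],0,255],
  [[0.1,0.3,-3.8],0,255],
  [[0.1,0.3,-3.8],0,255],
])

```text
clock: 2.7
tcp_pos: [0.5622, -0.2111, 0.0481]
orientation: [-0.003, -0.092, 0.996, 0.001]
wrist_force: [-0.1, 0.2, 0.5]
finger_gap: -0.0003
```

```bash
python3 -c "
from workcell import env
s=env.get_state(); print(s['tcp_pos'],s['wrist_force'])"
```

```text
[ 0.5621682  -0.21110448  0.04809249] [-0.12526323  0.22617883  0.47117651]
```

Emit:
step_arm([
  [[0,0,-0.2],0,255],
  [[0,0,-0.4],0,255],
  [[0,0,-0.6],0,255],
  [[0,0,-0.7],0,255],
  [[0,0,-0.7],0,255],
])

```text
clock: 3.32
tcp_pos: [0.5622, -0.2111, 0.0411]
orientation: [-0.003, -0.092, 0.996, 0.001]
wrist_force: [0.3, 0.5, 1.2]
finger_gap: 0.0001
```

Emit:
step_arm([
  [[0,0,-0.05],0,255],
  [[0,0,-0.1],0,255],
  [[0,0,-0.15],0,255],
  [[0,0,-0.15],0,255],
])

```text
clock: 3.82
tcp_pos: [0.5624, -0.211, 0.0397]
orientation: [-0.002, -0.092, 0.996, 0.001]
wrist_force: [-0.2, 2.3, 2.4]
finger_gap: 0.0001
```

Emit:
step_arm([
  [[0,0,-0.05],0,255],
  [[0,0,-0.1],0,255],
  [[0,0,-0.15],0,255],
  [[0,0,-0.15],0,255],
])

```text
clock: 4.32
tcp_pos: [0.5625, -0.2109, 0.0383]
orientation: [-0.002, -0.092, 0.996, 0.001]
wrist_force: [-0.3, 2.1, 3.5]
finger_gap: 0.0002
```

Emit:
step_arm([
  [[0,0,-0.1],0,255],
  [[0,0,-0.2],0,255],
  [[0,0,-0.25],0,255],
  [[0,0,-0.25],0,255],
])

```text
clock: 4.82
tcp_pos: [0.5627, -0.2108, 0.0372]
orientation: [-0.002, -0.092, 0.996, 0.001]
wrist_force: [-2.3, 3.5, 12.2]
finger_gap: 0.0001
```

Emit:
step_arm([
  [[0,0,1.5],0,255],
  [[-1,-0.2,3],0,255],
  [[-6,-1.1,3],0,255],
  [[-7.9,-1.5,3],0,255],
  [[-7.9,-1.5,1.1],0,255],
])

```text
clock: 5.45
tcp_pos: [0.4827, -0.2271, 0.0499]
orientation: [-0.001, -0.091, 0.996, -0.0]
wrist_force: [0.6, 0.3, -0.3]
finger_gap: -0.0001
```

Emit:
step_arm([
  [[0,0,0],0,255],
])

```text
clock: 5.58
tcp_pos: [0.481, -0.2269, 0.0494]
orientation: [-0.002, -0.091, 0.996, 0.0]
wrist_force: [-1.0, -0.5, -0.7]
finger_gap: 0.0
```

Target for corner_2 is (0.4835, -0.2261).

Emit:
step_arm([
  [[0.2,0.1,-0.3],0,255],
  [[0.2,0.1,-0.6],0,255],
  [[0.2,0.1,-0.75],0,255],
  [[0.2,0.1,-0.75],0,255],
])

```text
clock: 6.08
tcp_pos: [0.4832, -0.2259, 0.042]
orientation: [-0.002, -0.091, 0.996, 0.0]
wrist_force: [-0.0, -0.1, -0.6]
finger_gap: 0.0001
```

Emit:
step_arm([
  [[0,0,-0.1],0,255],
  [[0,0,-0.15],0,255],
  [[0,0,-0.15],0,255],
])

```text
clock: 6.45
tcp_pos: [0.4833, -0.2259, 0.0419]
orientation: [-0.002, -0.091, 0.996, -0.0]
wrist_force: [-3.4, 1.5, 10.3]
finger_gap: 0.0001
```

Emit:
step_arm([
  [[0,0,2],0,255],
  [[4,0.7,3],0,255],
  [[8,1.5,3],0,255],
  [[12.1,2.25,2],0,255],
  [[12.1,2.25,0],0,255],
])

```text
clock: 7.08
tcp_pos: [0.6083, -0.2033, 0.0423]
orientation: [0.0, -0.092, 0.996, -0.001]
wrist_force: [-1.2, -1.0, -0.0]
finger_gap: -0.0001
```

Emit:
step_arm([
  [[0,0,0],0,255],
  [[0,0,0],0,255],
])

```text
clock: 7.32
tcp_pos: [0.6083, -0.2034, 0.0427]
orientation: [0.0, -0.092, 0.996, -0.001]
wrist_force: [-0.4, 0.4, 0.2]
finger_gap: -0.0003
```

Emit:
step_arm([
  [[-0.35,0,-0.3],0,255],
  [[-0.35,0,-0.7],0,255],
  [[-0.35,0,-1.0],0,255],
  [[-0.35,0,-1.2],0,255],
  [[-0.35,0,-1.2],0,255],
])

```text
clock: 7.95
tcp_pos: [0.6049, -0.2035, 0.0313]
orientation: [0.001, -0.092, 0.996, -0.001]
wrist_force: [-1.0, 0.2, 3.1]
finger_gap: 0.0002
```

Emit:
step_arm([
  [[0,0,-0.2],0,255],
  [[0,0,-0.4],0,255],
  [[0,0,-0.6],0,255],
  [[0,0,-0.8],0,255],
  [[0,0,-0.8],0,255],
])

```text
clock: 8.57
tcp_pos: [0.6062, -0.2034, 0.0243]
orientation: [0.002, -0.093, 0.996, -0.002]
wrist_force: [0.9, 1.7, 4.7]
finger_gap: -0.0002
```

Emit:
step_arm([
  [[0,0,-0.2],0,255],
  [[0,0,-0.4],0,255],
  [[0,0,-0.6],0,255],
  [[0,0,-0.6],0,255],
])

```text
clock: 9.07
tcp_pos: [0.6065, -0.2033, 0.0191]
orientation: [0.002, -0.093, 0.996, -0.002]
wrist_force: [-1.6, 1.3, 6.0]
finger_gap: -0.0001
```

Emit:
step_arm([
  [[0,0,-0.15],0,255],
  [[0,0,-0.3],0,255],
  [[0,0,-0.4],0,255],
  [[0,0,-0.4],0,255],
])

```text
clock: 9.57
tcp_pos: [0.6064, -0.2032, 0.0159]
orientation: [0.002, -0.093, 0.996, -0.002]
wrist_force: [-2.9, 1.6, 6.9]
finger_gap: 0.0002
```

Emit:
step_arm([
  [[0,0,-0.15],0,255],
  [[0,0,-0.2],0,255],
  [[0,0,-0.2],0,255],
])

```text
clock: 9.95
tcp_pos: [0.6063, -0.2033, 0.015]
orientation: [0.003, -0.093, 0.996, -0.002]
wrist_force: [-3.0, 0.5, 8.6]
finger_gap: -0.0
```

Emit:
step_arm([
  [[0,0,-0.2],0,255],
  [[0,0,-0.3],0,255],
  [[0,0,-0.3],0,255],
])

```text
clock: 10.32
tcp_pos: [0.6063, -0.2033, 0.0147]
orientation: [0.003, -0.093, 0.996, -0.002]
wrist_force: [-6.8, 2.6, 17.5]
finger_gap: 0.0001
```

Emit:
step_arm([
  [[0,0,2],0,255],
  [[0,0,5],0,255],
  [[-2.2,-0.4,5.5],0,255],
  [[-4.4,-0.8,4.5],0,255],
  [[-4.4,-0.8,3.6],0,255],
])

```text
clock: 10.95
tcp_pos: [0.5611, -0.2113, 0.0504]
orientation: [0.003, -0.092, 0.996, -0.002]
wrist_force: [0.2, -0.4, 0.5]
finger_gap: -0.0001
```

Emit:
step_arm([
  [[0,0,0],0,255],
])

```text
clock: 11.08
tcp_pos: [0.5611, -0.2111, 0.0495]
orientation: [0.002, -0.092, 0.996, -0.002]
wrist_force: [0.3, -1.4, -0.7]
finger_gap: 0.0003
```

Emit:
step_arm([
  [[0.1,0,-0.3],0,255],
  [[0.1,0,-0.6],0,255],
  [[0.1,0,-0.75],0,255],
  [[0.1,0,-0.75],0,255],
])

```text
clock: 11.58
tcp_pos: [0.5623, -0.211, 0.0421]
orientation: [0.002, -0.092, 0.996, -0.002]
wrist_force: [-0.3, 0.1, -0.1]
finger_gap: 0.0001
```

Emit:
step_arm([
  [[0,0,-0.1],0,255],
  [[0,0,-0.2],0,255],
  [[0,0,-0.2],0,255],
])

```text
clock: 11.95
tcp_pos: [0.5624, -0.211, 0.0416]
orientation: [0.003, -0.092, 0.996, -0.002]
wrist_force: [-3.0, 1.5, 10.6]
finger_gap: 0.0001
```

Solid: 10.6 N at 41.6 mm, where it sank to 37.2 mm before. I press slightly harder to be certain, then retreat and look.

Emit:
step_arm([
  [[0,0,-0.15],0,255],
  [[0,0,-0.15],0,255],
])

```text
clock: 12.2
tcp_pos: [0.5625, -0.211, 0.0416]
orientation: [0.003, -0.092, 0.996, -0.002]
wrist_force: [-3.6, 2.0, 10.5]
finger_gap: 0.0
```

Emit:
step_arm([
  [[0,0,3],0,255],
  [[0,0,8],0,255],
  [[-2,5,13],0,255],
  [[-4,10,18],0,255],
  [[-6,15,18],0,255],
])

```text
clock: 12.82
tcp_pos: [0.507, -0.0692, 0.2228]
orientation: [0.006, -0.091, 0.996, -0.003]
wrist_force: [0.5, 0.7, -0.2]
finger_gap: -0.0003
```

Emit:
step_arm([
  [[-2,5,0],0,255],
  [[-4,10,0],0,255],
  [[-6,15,0],0,255],
  [[-8,20,0],0,255],
  [[-10,25,0],0,255],
])

```text
clock: 13.45
tcp_pos: [0.4063, 0.1822, 0.223]
orientation: [0.006, -0.091, 0.996, -0.003]
wrist_force: [1.5, 1.2, -1.1]
finger_gap: 0.0001
```

Emit:
step_arm([
  [[-1,5,0],0,255],
  [[-2,10,0],0,255],
  [[-2,10,0],0,255],
  [[-2,10,0],0,255],
])

```text
clock: 13.95
tcp_pos: [0.386, 0.282, 0.2228]
orientation: [0.006, -0.092, 0.996, -0.004]
wrist_force: [0.8, -0.8, 0.2]
finger_gap: -0.0003
```

```bash
python3 look.py b1
```

```text
14.05 [0.3864 0.2813 0.2229] [0.34 0.3  0.18]
```

View pics/b1.png

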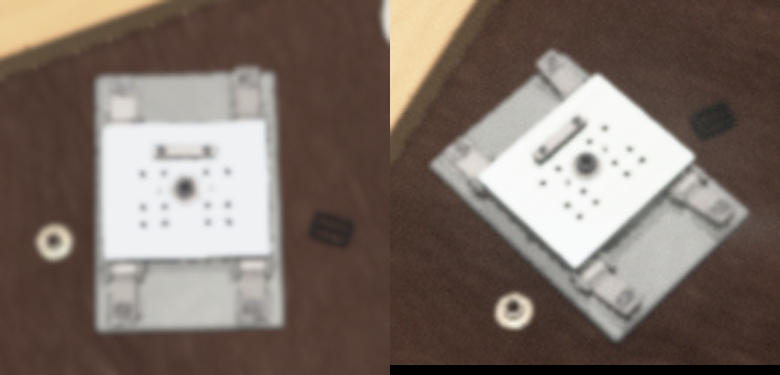

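The picture shows lever 1 (top view around (123,100)) lying flat inside the base outline. The other three are still raised, and the eyelet (55,242) and slider (331,230) look unmoved.

```bash
python3 -c "
from workcell import env
print(env.hand_in())"
```

```text
the job is handed in; nothing more can be done
None
```

The worn corner is corner_1 (near left). I pressed its shim lever flat, the corner now holds solid, and the job was handed in at about 14 s.

- **Finding the corner:** corner_1 sank from about 42 mm to 37.2 mm, under roughly 1 to 3.5 N, and then stopped hard at 12 N. I pressed corner_2 for comparison, and it held at 41.9 mm under 10 N. I did not press corners 3 and 4, because the worn one was already found.
- **Setting the lever:** I pressed tab_1 down until it stopped hard at 14.7 mm with 17.5 N on it. Flat is given as 15 mm.
- **Proving it:** I pressed corner_1 again and it held at 41.6 mm under 10.6 N. It moved about 0.5 mm from first contact, within the 1 mm allowed for a sound corner.
- **Last look:** the final pictures show lever 1 flat and the other three up. The eyelet and slider look unmoved, and the arm is well clear. The grease pot was outside that picture, but the arm never went near it. No check failed or disagreed.

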